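Pack the serum caddy for the next facial

TASK

Pack the white caddy for the next facial: stand the three dropper bottles (the amber ones with a rubber squeeze bulb on top) in its three narrow compartments in order of size, the largest next to the wide compartment and the smallest at the far end, and stand the tall cream jar in the wide compartment. Set everything down upright on the compartment floor without tipping or dropping it. Leave the two screw-cap bottles, the flat pot and the little dish where they are.

Things in the scene. Friction and masses are not known exactly. Their poses are not given: they have to be found in the camera images.
- caddy: White open caddy, fixed, 308 (x) by 84 (y) by 30 mm tall; any yaw, left or right on the table. Origin: centre of underside. Floor 5 mm thick; walls 4 mm thick, rising 25 mm above it. Four compartments in a row along x, centred on y = 0, 76 mm in y: the wide one (90 mm in x) at x = +105 mm, narrow ones (66 mm in x) at +23 (for the large bottle), -47 (medium), -117 mm (small).
- dropper_large: Large amber glass dropper bottle, 44 mm across, 118 mm tall in all. Narrow white collar and a thin black rubber bulb (17 mm across) on top. About 0.16 kg. Its straight round body goes from the underside up to 84 mm. Origin: centre of the underside; z up its axis. Upright on the mat at the start; its yaw means nothing (round).
- dropper_medium: Medium amber glass dropper bottle, 34 mm across, 96 mm tall in all. Narrow white collar and a thin black rubber bulb (14 mm across) on top. About 0.09 kg. Its straight round body goes from the underside up to 64 mm. Origin: centre of the underside; z up its axis. Upright on the mat at the start; its yaw means nothing (round).
- dropper_small: Small amber glass dropper bottle, 25 mm across, 76 mm tall in all. Narrow white collar and a thin black rubber bulb (11 mm across) on top. About 0.04 kg. Its straight round body goes from the underside up to 50 mm. Origin: centre of the underside; z up its axis. Upright on the mat at the start; its yaw means nothing (round).
- cream_jar: Tall cream jar: clear glass base 46 mm across with a white lid 48 mm across from 30 mm up to the top at 48 mm. About 0.15 kg. Origin: centre of the underside; z up its axis. Upright on the mat at the start.
- screwcap_large: Look-alike, stays: amber bottle, 44 mm across, 108 mm tall in all. Broad flat white screw cap (36 mm across), no bulb. Its straight round body goes from the underside up to 84 mm. Origin: centre of the underside; z up its axis. Upright on the mat at the start; its yaw means nothing (round).
- screwcap_small: Look-alike, stays: small amber bottle, 29 mm across, 76 mm tall in all. Broad flat white screw cap (24 mm across), no bulb. Its straight round body goes from the underside up to 54 mm. Origin: centre of the underside; z up its axis. Upright on the mat at the start; its yaw means nothing (round).
- flat_pot: Look-alike, stays: wide flat pot with a white lid, 66 mm across and only 22 mm tall. Origin: centre of the underside.
- dish: Stays: small open white ceramic bowl, 64 mm across the rim, 24 mm tall. Origin: centre of the underside. It and the five bottles, jar and pot stand in random order, at least 80 mm apart centre to centre, on a pale green mat 300 mm square and 3 mm thick, on the other side from the caddy.
Mind the look-alikes: they are no part of the job. Leave any purple look-alike of the dropper_small alone. Leave any yellow look-alike of the dropper_medium alone.

How it is judged:
At the end, for the whole second after the job is handed in: Each dropper bottle stands in its own compartment (22 mm along, 28 mm across of its centre), the jar in the wide one (24, 18 mm); undersides within 7 mm of the floor, tilt under 0.12 rad, at rest. Screw-cap bottles, pot and dish within 20 mm of their start, tilt under 0.15 rad (x of dropper_large in the frame of caddy between 0.001 and 0.045 m and y of dropper_large in the frame of caddy between -0.028 and 0.028 m and z of each of dropper_large, dropper_medium, dropper_small, cream_jar in the frame of caddy below 0.012 m and angle between each of dropper_large, dropper_medium, dropper_small, cream_jar's own z axis and vertical below 0.12 rad and linear speed of each of dropper_large, dropper_medium, dropper_small, cream_jar below 0.02 m/s and angular speed of each of dropper_large, dropper_medium, dropper_small, cream_jar below 0.15 rad/s and x of dropper_medium in the frame of caddy between -0.069 and -0.025 m and y of dropper_medium in the frame of caddy between -0.028 and 0.028 m and x of dropper_small in the frame of caddy between -0.139 and -0.095 m and y of dropper_small in the frame of caddy between -0.028 and 0.028 m and x of cream_jar in the frame of caddy between 0.081 and 0.129 m and y of cream_jar in the frame of caddy between -0.018 and 0.018 m and distance of each of screwcap_large, screwcap_small, flat_pot, dish from where it was at the start of the episode below 0.02 m and angle between each of screwcap_large, screwcap_small, flat_pot, dish's own z axis and vertical below 0.15 rad); the robot touches nothing.
It fails at once if a bottle or the cream jar is tipped over (more than 0.6 rad) (angle between any of dropper_large, dropper_medium, dropper_small, cream_jar, screwcap_large, screwcap_small's own z axis and vertical above 0.6 rad).
It fails at once if a dropper bottle or the cream jar is dropped (falls free of the fingers faster than 0.7 m/s, about 25 mm) ((linear speed of dropper_large above 0.7 m/s and contact force between dropper_large and the fingers below 0.05 N) or (linear speed of dropper_medium above 0.7 m/s and contact force between dropper_medium and the fingers below 0.05 N) or (linear speed of dropper_small above 0.7 m/s and contact force between dropper_small and the fingers below 0.05 N) or (linear speed of cream_jar above 0.7 m/s and contact force between cream_jar and the fingers below 0.05 N)).
It fails at once if a look-alike or the dish is moved more than 20 mm (distance of any of screwcap_large, screwcap_small, flat_pot, dish from where it was at the start of the episode above 0.02 m).
It also fails if it takes over 125 s, if anything falls off the work surface, if the arm or the gripper's body presses on something with over 40 N, if the wrist force passes 120 N, or if a joint passes its speed limit or range.

ROBOT

A 6-joint arm with a two-finger parallel gripper is mounted at the origin on the work surface. World frame = base frame: x ahead of the robot, y to its left, z up, the work surface at z = 0. Lengths are in m, angles in rad, forces in N, time in s.
With the tool pointing down it reaches from about 0.4 to 0.825 m from the base axis. Payload 7 kg.
Tool frame: the origin (TCP) lies at the very end of the fingers, on their centre line; the grasp point (between the pads) lies arm.grip_point_offset behind it (arm.grip_point_offset is the distance from the TCP to the grasp point, in m); z points along the fingers, y is the line along which they close (so a half turn about z gives the same grasp; the last joint's range is limited). The gripper opens to 88 mm and grips with 3 to 60 N. Pads are 19 mm wide; open, the fingers measure 130 mm over their backs; the gripper's body (78 mm by 193 mm) begins 47 mm behind the grasp point.
Start: joints at [1.51, 0.359, 0.012, 0, -1.224, -0.288], TCP at [0.231, 0.634, 0.227] pointing down, gripper open.
Joint ranges: [-3.07, 3.07], [-1.43, 2.12], [-1.02, 1.25], [-3.03, 1.67], [-3.05, -0], [-3.03, 3.03]. Speed limits (rad/s): [2.39, 2.39, 3.01, 3.14, 3.14, 3.14].

INTERFACE

Orientations are given as [roll, pitch, yaw] about the fixed x, y, z axes, in that order (R = Rz(yaw) Ry(pitch) Rx(roll)).
In Python, from station import arm gives the robot as it stands.
- The arm moves only by the shell command python3 -m crank 'ROWS' [OPENING] [FORCE]. ROWS is JSON, a list of rows, each an object of numbers: "dx", "dy", "dz": the shift along the tool's x, y, z in cm; "wx", "wy", "wz": the turn, a rotation vector about the tool's x, y, z in degrees. A call has exactly 10 rows; each row is the pose to reach, as a shift and turn from the pose commanded when the call began, along the tool's axes at that moment; what a row does not reach only later rows make up. A row lasts 1/8 s, in which the tool goes at most 62.5 mm and 10.7 degrees, less where a joint would pass 70% of its speed; a pose out of reach is approached as far as the arm can. A call with a gripper value outside its range is refused whole. OPENING is the finger opening in cm, from 0 to 8.76, set as the call begins (- or left out, the last holds). The fingers move at their own pace and stop on an object; FORCE is the grip in N (left out, the last holds). Time passes only in rows, so rows that repeat a pose let the fingers close, or fill a call up. It gives the time, the measured TCP pose, the force, the opening and the grip force at its end, in the units of the state.
- arm.get_state(): the state, without advancing time (a new reading comes with each control period).
- arm.grab_frame(name): name is "scene" or "top"; returns the picture (400x640x3 uint8, red, green, blue); there is no depth.
- arm.calibration(name): a dict with "fx", "fy", "cx", "cy" (pixels), "dist_coeffs" ([k1, k2, p1, p2, k3] as OpenCV has them; the pictures are not rectified), "world_from_camera" (4x4, takes a point from camera to world coordinates). Camera axes: x right, y down, z forward; pixel columns grow to the right and rows downward; lengths in m; the calibration is good to about 2 mm. A picture is of the moment at which its call begins. calibration takes no time and is no camera call.
- arm.job_done(): hands the job in; it is judged then, once.
Trained networks look in the newest picture that a camera, given by its name, has taken for a name from the list of things; names that differ only in an ending like _2 or _b are one class to them, and where a whole thing is asked for, a point or a joint stands for the part that bears it (a point fixed in the world has none). Each returns a list of dicts, best first, with "confidence" (0 to 1); they miss things now and then, are a little off and sometimes report something else, mostly with a low value. They report only what shows in the picture. A call takes as long as a camera call. They do not tell look-alikes from the thing itself.
- arm.find_in(camera, query): "centre" ([x, y, z] in m, in world coordinates, good to about 4 mm: the middle of the surface that is visible of it).
- arm.masks_of(camera, query): "pixels" (400x640 bool, what is visible of it).
- arm.mark_of(camera, query): "centre" ([x, y, z] in m, in world coordinates, good to about 4 mm: a listed point, or the origin of a listed thing).
The state is a dict: "t": time; "q": joint angles; "qd": joint speeds; "joint_efforts": joint torques, N m; "eef_pos": TCP position; "ee_rot": TCP orientation; "force": force on the tool from outside, world axes, zero at the start; "moment": the same for the moment, N m; "width": finger opening in m; "gripper_force": force on a finger pad.
Only numpy, scipy, OpenCV 4.12 (cv2) and the standard library are available. Lean on these libraries where they do the work, as an engineer would, in place of code of your own. Each camera call takes 0.05 s, during which the arm holds its last target. There are 200 camera calls.

## Working session

There is one attempt and no reset: what is moved stays moved. The work goes in short steps, Python scripts to look and compute and a shell command to move; the robot and the scene stay as the last step left them, time stands still between calls to the robot, and variables do not carry over. Pictures are saved under pics/ and viewed, at most 14 in all, crops included, and the job is handed in when it is done.

```bash
ls; mkdir -p pics
cat > h.py <<'E'
import numpy as np, cv2
from station import arm
def proj(name,P):
    c=arm.calibration(name); T=np.linalg.inv(c["world_from_camera"])
    K=np.array([[c["fx"],0,c["cx"]],[0,c["fy"],c["cy"]],[0,0,1.]])
    return cv2.projectPoints(np.array(P,float).reshape(-1,3),cv2.Rodrigues(T[:3,:3])[0],T[:3,3],K,np.array(c["dist_coeffs"]))[0][:,0]
def ray(name,uv):
    c=arm.calibration(name); T=np.array(c["world_from_camera"])
    K=np.array([[c["fx"],0,c["cx"]],[0,c["fy"],c["cy"]],[0,0,1.]])
    p=cv2.undistortPoints(np.array(uv,float).reshape(-1,1,2),K,np.array(c["dist_coeffs"]))[:,0]
    d=np.c_[p,np.ones(len(p))]@T[:3,:3].T
    return T[:3,3],d/np.linalg.norm(d,axis=1)[:,None]
def atz(name,uv,z):
    o,d=ray(name,uv); return o+d*((z-o[2])/d[:,2])[:,None]
def snap(name,f):
    im=arm.grab_frame(name); cv2.imwrite("pics/"+f,im[...,::-1]); return im
E
python3 - <<'E'
from h import *
np.set_printoptions(precision=3,suppress=True)
s=arm.get_state(); print(s["eef_pos"],s["ee_rot"],s["width"],arm.grip_point_offset,s["t"])
for n in("scene","top"):
    snap(n,n+"0.png"); print(n,np.array(arm.calibration(n)["world_from_camera"]))
    for q in "caddy dropper_large dropper_medium dropper_small cream_jar screwcap_large screwcap_small flat_pot dish".split():
        for r in arm.mark_of(n,q): print(n,q,np.array(r["centre"]),round(r["confidence"],2),proj(n,r["centre"])[0].round())
E
```

```text
pics
[0.231 0.634 0.226] [ 3.14  -0.    -0.349] 0.08788024414905464 0.0188 0.0
scene [[ 0.33   0.762 -0.557  1.046]
 [ 0.944 -0.256  0.209 -0.185]
 [ 0.016 -0.595 -0.804  0.73 ]
 [ 0.     0.     0.     1.   ]]
scene caddy [0.531 0.192 0.002] 0.75 [391. 170.]
scene caddy [ 0.642 -0.298  0.005] 0.73 [177. 277.]
scene dropper_large [ 0.439 -0.118  0.004] 0.92 [245. 173.]
scene dropper_large [ 0.433 -0.208  0.004] 0.57 [203. 181.]
scene dropper_medium [0.53  0.003 0.001] 0.83 [310. 191.]
scene dropper_medium [ 0.53  -0.111  0.005] 0.62 [258. 204.]
scene dropper_small [ 0.634 -0.198 -0.001] 0.78 [229. 260.]
scene dropper_small [ 0.726 -0.203 -0.003] 0.64 [238. 304.]
scene cream_jar [ 0.622 -0.095 -0.   ] 0.66 [278. 239.]
scene screwcap_large [ 0.544 -0.314  0.003] 0.69 [161. 236.]
scene screwcap_large [ 0.636 -0.202  0.003] 0.43 [227. 260.]
scene screwcap_small [ 0.637 -0.3    0.001] 0.8 [176. 276.]
scene screwcap_small [ 0.545 -0.314  0.005] 0.56 [161. 237.]
scene flat_pot [ 0.433 -0.205  0.004] 0.81 [204. 181.]
scene dish [ 0.448 -0.316  0.003] 0.71 [154. 199.]
top [[-0.029 -0.996  0.086  0.472]
 [-1.     0.029 -0.001 -0.006]
 [-0.001 -0.086 -0.996  1.376]
 [ 0.     0.     0.     1.   ]]
top caddy [ 0.532  0.195 -0.   ] 0.82 [247. 220.]
top dropper_large [ 0.438 -0.119  0.005] 0.53 [365. 252.]
top dropper_medium [ 0.533 -0.11   0.003] 0.72 [360. 217.]
top dropper_medium [ 0.526  0.002 -0.002] 0.55 [319. 220.]
top dropper_small [ 0.636 -0.202  0.004] 0.67 [393. 177.]
top dropper_small [ 0.733 -0.203  0.003] 0.57 [392. 142.]
top dropper_small [ 0.532 -0.111  0.002] 0.22 [361. 217.]
top cream_jar [ 0.616 -0.094 -0.001] 0.53 [353. 186.]
top screwcap_large [ 0.544 -0.311  0.003] 0.79 [434. 210.]
top screwcap_small [ 0.639 -0.3    0.007] 0.66 [429. 175.]
top flat_pot [ 0.431 -0.209  0.   ] 0.93 [398. 254.]
top flat_pot [ 0.454 -0.316 -0.001] 0.48 [437. 243.]
top dish [ 0.451 -0.317  0.001] 0.78 [438. 244.]
```

Run:
```python
import cv2
a=cv2.imread("pics/scene0.png");b=cv2.imread("pics/top0.png")
cv2.imwrite("pics/s0c.png",cv2.resize(a[80:380,120:520],(800,600),interpolation=cv2.INTER_CUBIC))
cv2.imwrite("pics/t0c.png",cv2.resize(b[100:300,200:465],(795,600),interpolation=cv2.INTER_CUBIC))
```

```text
(no output)
```

View pics/s0c.png

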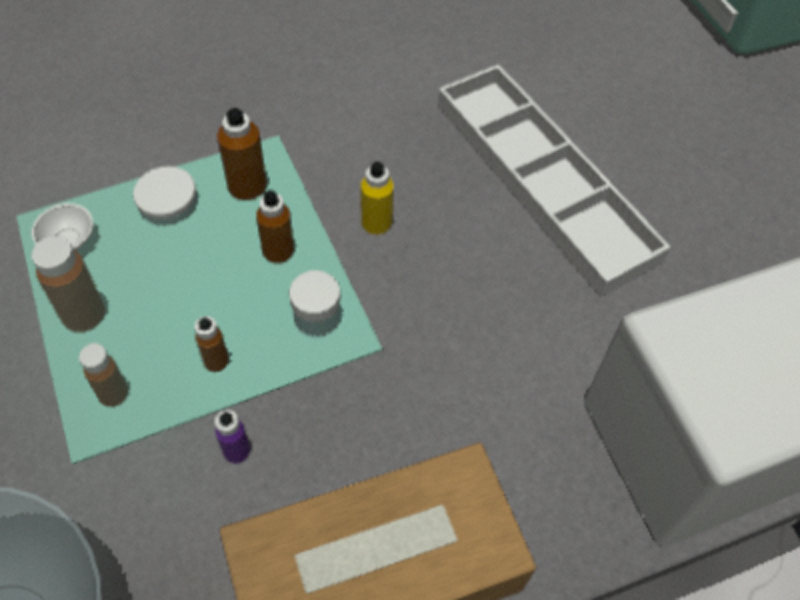

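View pics/t0c.png

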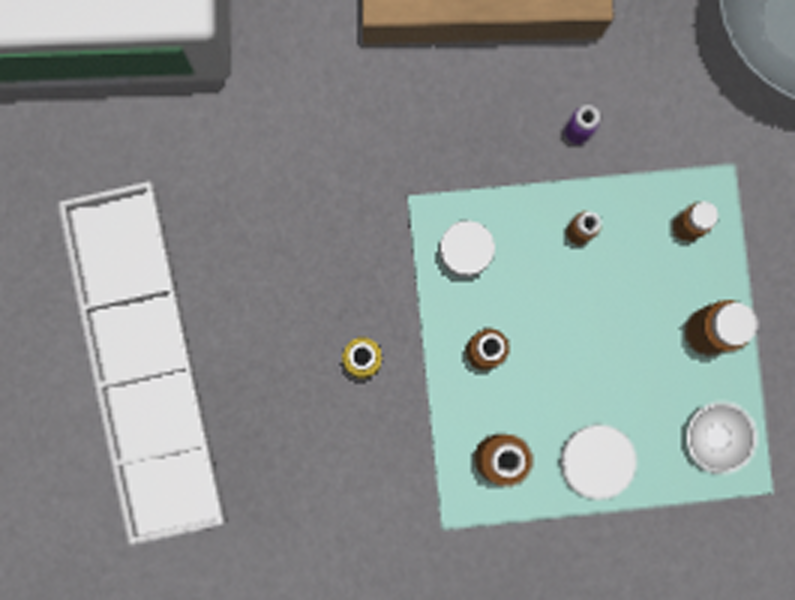

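The scene crop (2x; full pixel = crop/2 + (120,80)) shows the amber bottles with black bulbs:
- large at full px (242,155)
- medium at (257,195)
- small at (226,253)

What could be mistaken for them or the jar:
- **Colour look-alikes:** yellow (308,180) and purple (236,297), both off the mat.
- **Screw caps:** (155,222) and (172,267), with broad white tops.
- **Jar and pot:** the jar is the tall one at (278,231), the flat pot is at (203,177).

The wide caddy compartment is at the far (+x) end. Next I'll measure from two views and check the choice in a close crop.

```bash
cat > m.py <<'E'
from h import *
np.set_printoptions(precision=4,suppress=True)
G={"dropper_large":(.4385,-.1185,.118),"dropper_medium":(.5315,-.1105,.096),"dropper_small":(.635,-.200,.076),"cream_jar":(.619,-.0945,.048)}
def tri(ua,ub):
    A=[];b=[]
    for n,u in(("scene",ua),("top",ub)):
        o,d=ray(n,[u]); M=np.eye(3)-np.outer(d[0],d[0]); A.append(M); b.append(M@o)
    r=np.linalg.lstsq(np.vstack(A),np.hstack(b),rcond=None); return r[0],np.sqrt(r[1])
E
python3 - <<'E'
from m import *
I={n:arm.grab_frame(n) for n in("scene","top")}
for k,(x,y,h) in G.items():
    U=[]
    for n in I:
        z=.003+h-(.008 if h>.05 else 0); u=proj(n,[x,y,z])[0]
        g=I[n].astype(float); yy,xx=np.mgrid[:400,:640]; near=np.hypot(xx-u[0],yy-u[1])<(9 if h>.05 else 17)
        m=(g.max(2)<60) if h>.05 else (g.min(2)>165)
        m&=near; U.append([xx[m].mean(),yy[m].mean()]); print(k,n,m.sum(),u.round(1),np.round(U[-1],1))
    print("   ",*tri(*U))
for n in I:
    r=[r for r in arm.masks_of(n,"caddy")]
    for q in r:
        m=q["pixels"].astype(np.uint8); ys,xs=np.nonzero(m)
        if m.sum()<800: continue
        c=cv2.findContours(m,0,1)[0]; c=max(c,key=len)[:,0]
        W=atz(n,c,.03)[:,:2]; R=cv2.minAreaRect((W*1000).astype(np.float32)); print(n,q["confidence"],R,m.sum(),xs.mean(),ys.mean())
        P=cv2.boxPoints(R)/1000; print(P, proj(n,np.c_[P,np.full(4,.03)]).round(1).tolist())
cv2.imwrite("pics/crop1.png",cv2.resize(I["scene"][140:300,130:330,::-1],(800,640),interpolation=cv2.INTER_CUBIC)[:600])
E
```

```text
dropper_large scene 53 [238.  137.7] [237.1 138. ]
dropper_large top 25 [368.4 252.7] [368.8 253.1]
    [ 0.4374 -0.1199  0.1114] [0.0004]
dropper_medium scene 68 [254.8 178.3] [252.2 176.6]
dropper_medium top 32 [363.1 215.4] [360.6 216.5]
    [ 0.5279 -0.1091  0.0917] [0.0074]
dropper_small scene 18 [221.7 241.3] [222.  241.7]
dropper_small top 24 [395.8 174.5] [392.6 177.2]
    [ 0.6291 -0.1967  0.059 ] [0.0048]
cream_jar scene 406 [276.9 224.2] [276.8 225.1]
cream_jar top 650 [354.6 182.7] [354.3 184.8]
    [ 0.6146 -0.0941  0.041 ] [0.0001]
scene 0.76 ((539.0117797851562, 186.26943969726562), (317.3587646484375, 103.1158676147461), 11.316145896911621) 5180 396.5341698841699 170.19671814671815
[[0.3733 0.2057]
 [0.3935 0.1046]
 [0.7047 0.1669]
 [0.6845 0.268 ]] [[369.2, 112.3], [332.7, 127.3], [420.0, 228.8], [459.4, 206.9]]
top 0.74 ((531.486572265625, 191.52102661132812), (312.9117736816406, 87.29548645019531), 10.842552185058594) 3791 246.8620416776576 220.60406225270378
[[0.3696 0.205 ]
 [0.386  0.1192]
 [0.6934 0.1781]
 [0.6769 0.2638]] [[242.8, 281.7], [275.2, 274.6], [250.6, 158.8], [218.8, 166.0]]
```

View pics/crop1.png

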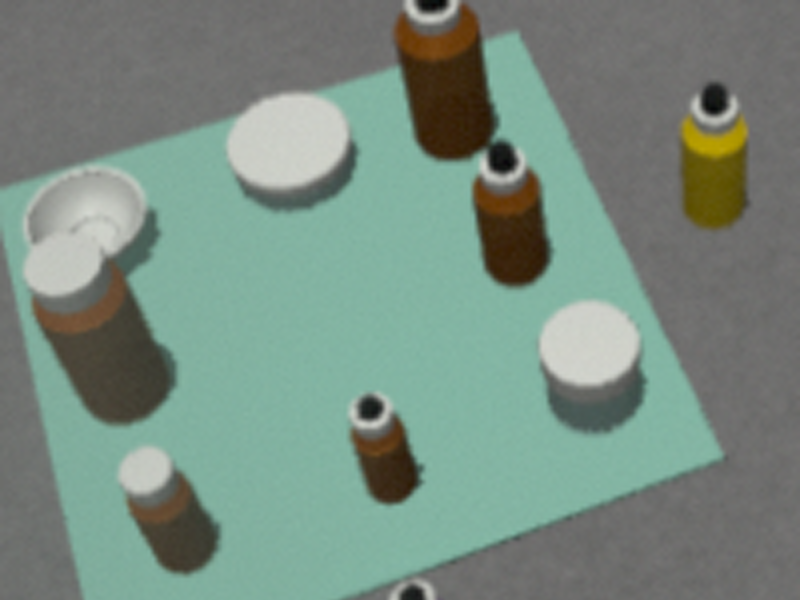

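The crop confirms the choice: black bulbs at crop (432,0), (502,158) and (371,408) sit on amber bodies, and the jar is at (590,345). I'll take the bulb and lid pixels from the pictures for triangulation, and check what stands around the arm's path.

```bash
cat >> m.py <<'E'
def d(x,y,z,yaw=None):
    s=arm.get_state(); p=np.array(s["eef_pos"]); R=cv2.Rodrigues(np.zeros(3))[0]
    from scipy.spatial.transform import Rotation as Q
    R=Q.from_euler("xyz",s["ee_rot"]).as_matrix(); 
    print("tool cm",(R.T@(np.array([x,y,z])-p)*100).round(2), "wz",None if yaw is None else round(np.degrees(s["ee_rot"][2])-yaw,1))
E
python3 - <<'E'
from m import *
t=lambda u,v:[u/3+200-.33,v/3+100-.33]
c=lambda u,v:[u/4+130-.4,v/4+140-.4]
s=lambda u,v:[u/2+120-.25,v/2+80-.25]
print("L bulb",*tri([237.3,138],t(508,460)))
print("M bulb",*tri(c(502,158),t(490,347)))
print("S bulb",*tri(c(371,408),t(589,223)))
print("J top",*tri(c(589,343),t(467,248)))
T=[t(62,203),t(151,183),t(222,522),t(131,543)]
print(atz("top",T,.03)); print("centre",atz("top",T,.03).mean(0))
print("rim near-end corner tri",*tri(s(498,67),t(131,543)),"|",*tri(s(440,90),t(222,522)),"|",*tri(s(668,245),t(62,203)))
print("floor wide comp centre",atz("top",[t(117,247)],.005))
print("green",atz("scene",[s(745,52),s(690,0)],0)); 
C=np.array([.5315,.1925]);a=np.radians(10.8)
for x in(.023,-.047,-.117,.105): print(x,C+x*np.array([np.cos(a),np.sin(a)]))
d(.438,-.119,.22,10.8)
E
```

```text
L bulb [ 0.4377 -0.12    0.1117] [0.0002]
M bulb [ 0.5318 -0.1102  0.0888] [0.0002]
S bulb [ 0.6363 -0.1998  0.072 ] [0.001]
J top [ 0.6203 -0.0959  0.0496] [0.001]
[[0.6732 0.2597 0.03  ]
 [0.6885 0.1798 0.03  ]
 [0.3887 0.1232 0.03  ]
 [0.3722 0.2034 0.03  ]]
centre [0.5306 0.1916 0.03  ]
rim near-end corner tri [0.3722 0.2047 0.0262] [0.001] | [0.3887 0.1237 0.0278] [0.0004] | [0.6728 0.2594 0.0345] [0.0008]
floor wide comp centre [[0.6353 0.2149 0.005 ]]
green [[0.4181 0.5402 0.    ]
 [0.3044 0.5268 0.    ]]
0.023 [0.5541 0.1968]
-0.047 [0.4853 0.1837]
-0.117 [0.4166 0.1706]
0.105 [0.6346 0.2122]
tool cm [45.22 63.71  0.66] wz -30.8
```

View pics/scene0.png

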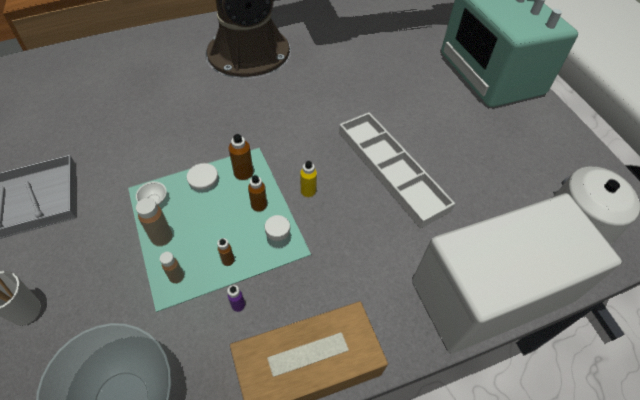

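View pics/top0.png

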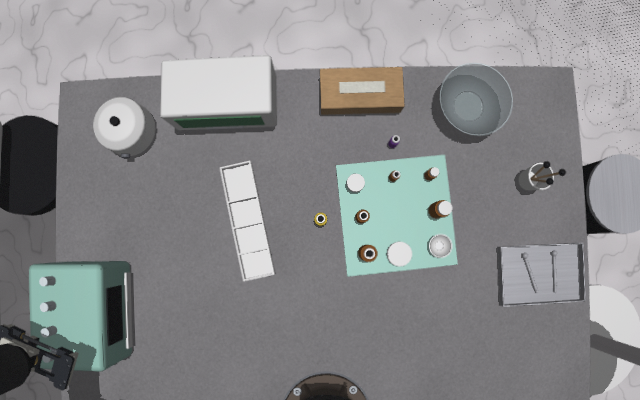

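The arm starts beside and above the green oven at top px (80,315), so I'll lift first and then swing out over the free middle of the table. Checks:
- **Bulb heights:** 0.112, 0.089 and 0.072, and the jar top is at 0.050. These agree with the stated sizes plus the 3 mm mat.
- **Caddy:** centre about (0.531,0.192), yaw 10.8°, rim about 0.03.

```bash
python3 -m crank '[{"dz":-6},{"dz":-10},{"dx":4.5,"dy":3.9,"dz":-10,"wz":-3.8},{"dx":9,"dy":7.8,"dz":-10,"wz":-7.7},{"dx":13.5,"dy":11.7,"dz":-10,"wz":-11.5},{"dx":18,"dy":15.6,"dz":-10,"wz":-15.4},{"dx":22.5,"dy":19.5,"dz":-9,"wz":-19.2},{"dx":27,"dy":23.4,"dz":-7,"wz":-23.1},{"dx":31.5,"dy":27.3,"dz":-5,"wz":-27},{"dx":36,"dy":31.2,"dz":-3,"wz":-30.8}]' 7 20; python3 -c "
from m import *
d(.4378,-.1195,.2,10.8)"
```

```text
tool cm [45.22 63.77  2.66] wz -30.8$[0]: bad value
```

```bash
python3 -m crank '[{"dx":0,"dy":0,"dz":-6,"wx":0,"wy":0,"wz":0},{"dx":0,"dy":0,"dz":-10,"wx":0,"wy":0,"wz":0},{"dx":4.5,"dy":3.9,"dz":-10,"wx":0,"wy":0,"wz":-3.8},{"dx":9,"dy":7.8,"dz":-10,"wx":0,"wy":0,"wz":-7.7},{"dx":13.5,"dy":11.7,"dz":-10,"wx":0,"wy":0,"wz":-11.5},{"dx":18,"dy":15.6,"dz":-10,"wx":0,"wy":0,"wz":-15.4},{"dx":22.5,"dy":19.5,"dz":-9,"wx":0,"wy":0,"wz":-19.2},{"dx":27,"dy":23.4,"dz":-7,"wx":0,"wy":0,"wz":-23.1},{"dx":31.5,"dy":27.3,"dz":-5,"wx":0,"wy":0,"wz":-27},{"dx":36,"dy":31.2,"dz":-3,"wx":0,"wy":0,"wz":-30.8}]' 7 20; python3 -c "
from m import *
d(.4378,-.1195,.2,10.8)"
```

```text
t: 2.45
eef_pos: [0.4626, 0.2172, 0.2568]
ee_rot: [-3.141, -0.001, 0.191]
force: [0.8, -0.0, -0.5]
width: 0.0701
gripper_force: 0.0
tool cm [-8.85 32.58  5.65] wz 0.2
```

```bash
python3 -m crank '[{"dx":-1.3,"dy":4.7,"dz":0.8,"wx":0,"wy":0,"wz":0},{"dx":-2.6,"dy":9.4,"dz":1.6,"wx":0,"wy":0,"wz":0},{"dx":-3.9,"dy":14.1,"dz":2.4,"wx":0,"wy":0,"wz":0},{"dx":-5.2,"dy":18.8,"dz":3.2,"wx":0,"wy":0,"wz":0},{"dx":-6.5,"dy":23.5,"dz":4,"wx":0,"wy":0,"wz":0},{"dx":-7.8,"dy":28.2,"dz":4.8,"wx":0,"wy":0,"wz":0},{"dx":-8.5,"dy":31.2,"dz":5.4,"wx":0,"wy":0,"wz":0},{"dx":-8.85,"dy":32.5,"dz":5.6,"wx":0,"wy":0,"wz":0},{"dx":-8.85,"dy":32.5,"dz":5.6,"wx":0,"wy":0,"wz":0},{"dx":-8.85,"dy":32.5,"dz":5.6,"wx":0,"wy":0,"wz":0}]' ; python3 -c "
from m import *
d(.4378,-.1195,.063,10.8)
print(arm.get_state()['q'])"
```

```text
t: 3.7
eef_pos: [0.4363, -0.1164, 0.2011]
ee_rot: [3.142, -0.001, 0.189]
force: [0.2, 0.7, 0.1]
width: 0.0699
gripper_force: 0.0
tool cm [ 0.08  0.34 13.81] wz 0.0
[ 0.1781  0.002  -0.4955  0.     -1.0728  1.582 ]
```

```bash
python3 -m crank '[{"dx":0.1,"dy":0.3,"dz":2,"wx":0,"wy":0,"wz":0},{"dx":0.1,"dy":0.3,"dz":4,"wx":0,"wy":0,"wz":0},{"dx":0.1,"dy":0.3,"dz":6,"wx":0,"wy":0,"wz":0},{"dx":0.1,"dy":0.3,"dz":8,"wx":0,"wy":0,"wz":0},{"dx":0.1,"dy":0.3,"dz":10,"wx":0,"wy":0,"wz":0},{"dx":0.1,"dy":0.3,"dz":12,"wx":0,"wy":0,"wz":0},{"dx":0.1,"dy":0.3,"dz":13.3,"wx":0,"wy":0,"wz":0},{"dx":0.1,"dy":0.3,"dz":13.8,"wx":0,"wy":0,"wz":0},{"dx":0.1,"dy":0.3,"dz":13.8,"wx":0,"wy":0,"wz":0},{"dx":0.1,"dy":0.3,"dz":13.8,"wx":0,"wy":0,"wz":0}]' && python3 -m crank '[{"dx":0,"dy":0,"dz":0,"wx":0,"wy":0,"wz":0},{"dx":0,"dy":0,"dz":0,"wx":0,"wy":0,"wz":0},{"dx":0,"dy":0,"dz":0,"wx":0,"wy":0,"wz":0},{"dx":0,"dy":0,"dz":0,"wx":0,"wy":0,"wz":0},{"dx":0,"dy":0,"dz":0,"wx":0,"wy":0,"wz":0},{"dx":0,"dy":0,"dz":0,"wx":0,"wy":0,"wz":0},{"dx":0,"dy":0,"dz":0,"wx":0,"wy":0,"wz":0},{"dx":0,"dy":0,"dz":0,"wx":0,"wy":0,"wz":0},{"dx":0,"dy":0,"dz":0,"wx":0,"wy":0,"wz":0},{"dx":0,"dy":0,"dz":0,"wx":0,"wy":0,"wz":0}]' 3.5 20
```

```text
t: 4.95
eef_pos: [0.4381, -0.1196, 0.0635]
ee_rot: [3.141, -0.001, 0.189]
force: [0.2, -0.3, 0.4]
width: 0.07
gripper_force: 0.0
t: 6.2
eef_pos: [0.4377, -0.1197, 0.063]
ee_rot: [3.142, -0.0, 0.189]
force: [-1.1, 0.4, 4.4]
width: 0.0434
gripper_force: 20.0
```

```bash
python3 -m crank '[{"dx":0,"dy":0,"dz":-2,"wx":0,"wy":0,"wz":0},{"dx":0,"dy":0,"dz":-5,"wx":0,"wy":0,"wz":0},{"dx":0,"dy":0,"dz":-8.5,"wx":0,"wy":0,"wz":0},{"dx":0,"dy":0,"dz":-12,"wx":0,"wy":0,"wz":0},{"dx":1.7,"dy":-2.9,"dz":-13,"wx":0,"wy":0,"wz":0},{"dx":4,"dy":-6.7,"dz":-13.5,"wx":0,"wy":0,"wz":0},{"dx":6.5,"dy":-10.9,"dz":-13.5,"wx":0,"wy":0,"wz":0},{"dx":9,"dy":-15.1,"dz":-13.5,"wx":0,"wy":0,"wz":0},{"dx":11.5,"dy":-19.3,"dz":-13.5,"wx":0,"wy":0,"wz":0},{"dx":13.8,"dy":-23,"dz":-13.5,"wx":0,"wy":0,"wz":0}]' && python3 -m crank '[{"dx":1.4,"dy":-2.4,"dz":0,"wx":0,"wy":0,"wz":0},{"dx":2.6,"dy":-4.3,"dz":0,"wx":0,"wy":0,"wz":0},{"dx":3.3,"dy":-5.4,"dz":0,"wx":0,"wy":0,"wz":0},{"dx":3.5,"dy":-5.8,"dz":0,"wx":0,"wy":0,"wz":0},{"dx":3.5,"dy":-5.8,"dz":0,"wx":0,"wy":0,"wz":0},{"dx":3.5,"dy":-5.8,"dz":2,"wx":0,"wy":0,"wz":0},{"dx":3.5,"dy":-5.8,"dz":5,"wx":0,"wy":0,"wz":0},{"dx":3.5,"dy":-5.8,"dz":7,"wx":0,"wy":0,"wz":0},{"dx":3.5,"dy":-5.8,"dz":8,"wx":0,"wy":0,"wz":0},{"dx":3.5,"dy":-5.8,"dz":8,"wx":0,"wy":0,"wz":0}]'
python3 - <<'E'
from m import *
snap("scene","s1.png"); im=cv2.imread("pics/s1.png"); cv2.imwrite("pics/s1c.png",cv2.resize(im[60:300,180:500],(800,600)))
d(.554,.196,.067)
E
```

```text
t: 7.45
eef_pos: [0.5298, 0.1337, 0.1971]
ee_rot: [3.142, 0.001, 0.189]
force: [-0.1, -0.2, -0.5]
width: 0.0434
gripper_force: 20.0
t: 8.7
eef_pos: [0.5533, 0.1951, 0.1177]
ee_rot: [3.141, 0.001, 0.188]
force: [-0.3, -0.3, -0.2]
width: 0.0431
gripper_force: 20.0
tool cm [ 0.04 -0.05  5.14] wz None
```

View pics/s1c.png

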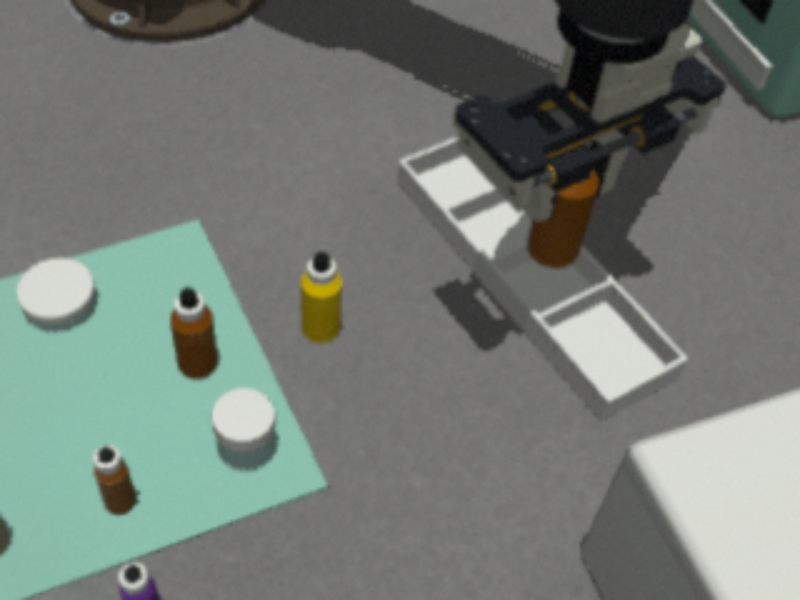

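The upright bottle hangs over the compartment next to the wide one (crop 557,255). I'll lower it slowly.

```bash
python3 -m crank '[{"dx":0,"dy":0,"dz":1,"wx":0,"wy":0,"wz":0},{"dx":0,"dy":0,"dz":2,"wx":0,"wy":0,"wz":0},{"dx":0,"dy":0,"dz":3,"wx":0,"wy":0,"wz":0},{"dx":0,"dy":0,"dz":4,"wx":0,"wy":0,"wz":0},{"dx":0,"dy":0,"dz":4.6,"wx":0,"wy":0,"wz":0},{"dx":0,"dy":0,"dz":4.9,"wx":0,"wy":0,"wz":0},{"dx":0,"dy":0,"dz":5,"wx":0,"wy":0,"wz":0},{"dx":0,"dy":0,"dz":5.1,"wx":0,"wy":0,"wz":0},{"dx":0,"dy":0,"dz":5.2,"wx":0,"wy":0,"wz":0},{"dx":0,"dy":0,"dz":5.2,"wx":0,"wy":0,"wz":0}]'
```

```text
t: 10.0
eef_pos: [0.5534, 0.1956, 0.0659]
ee_rot: [-3.142, -0.0, 0.189]
force: [-0.4, 0.1, -1.5]
width: 0.0436
gripper_force: 20.0
```

```bash
python3 -m crank '[{"dx":0,"dy":0,"dz":0.1,"wx":0,"wy":0,"wz":0},{"dx":0,"dy":0,"dz":0.1,"wx":0,"wy":0,"wz":0},{"dx":0,"dy":0,"dz":0.1,"wx":0,"wy":0,"wz":0},{"dx":0,"dy":0,"dz":0.1,"wx":0,"wy":0,"wz":0},{"dx":0,"dy":0,"dz":0.1,"wx":0,"wy":0,"wz":0},{"dx":0,"dy":0,"dz":-1.5,"wx":0,"wy":0,"wz":0},{"dx":0,"dy":0,"dz":-4,"wx":0,"wy":0,"wz":0},{"dx":0,"dy":0,"dz":-7,"wx":0,"wy":0,"wz":0},{"dx":0,"dy":0,"dz":-10,"wx":0,"wy":0,"wz":0},{"dx":0,"dy":0,"dz":-12,"wx":0,"wy":0,"wz":0}]' 7; python3 -c "
from m import *
d(.5317,-.1103,.16)"
```

```text
t: 11.25
eef_pos: [0.554, 0.1959, 0.1889]
ee_rot: [-3.141, -0.003, 0.189]
force: [0.1, 0.8, -0.9]
width: 0.0697
gripper_force: 0.0
tool cm [-7.95 29.66  2.84] wz None
```

```bash
python3 -m crank '[{"dx":-1.3,"dy":5,"dz":0,"wx":0,"wy":0,"wz":0},{"dx":-2.7,"dy":10,"dz":0,"wx":0,"wy":0,"wz":0},{"dx":-4,"dy":15,"dz":0,"wx":0,"wy":0,"wz":0},{"dx":-5.3,"dy":20,"dz":0,"wx":0,"wy":0,"wz":0},{"dx":-6.6,"dy":25,"dz":0,"wx":0,"wy":0,"wz":0},{"dx":-7.6,"dy":28.5,"dz":1,"wx":0,"wy":0,"wz":0},{"dx":-7.9,"dy":29.7,"dz":2,"wx":0,"wy":0,"wz":0},{"dx":-7.9,"dy":29.7,"dz":2.8,"wx":0,"wy":0,"wz":0},{"dx":-7.9,"dy":29.7,"dz":2.8,"wx":0,"wy":0,"wz":0},{"dx":-7.9,"dy":29.7,"dz":2.8,"wx":0,"wy":0,"wz":0}]' 6
python3 - <<'E'
from m import *
d(.5317,-.1103,.04)
snap("scene","s2.png"); im=cv2.imread("pics/s2.png"); cv2.imwrite("pics/s2c.png",cv2.resize(im[60:300,180:500],(800,600)))
for n in("top","scene"): 
  if n=="top": arm.grab_frame(n)
  print(n,[(np.array(r["centre"]),round(r["confidence"],2)) for r in arm.mark_of(n,"dropper_large")])
E
```

```text
t: 12.5
eef_pos: [0.532, -0.11, 0.1582]
ee_rot: [3.141, -0.0, 0.19]
force: [-0.1, -0.2, 0.9]
width: 0.06
gripper_force: 0.0
tool cm [-0.04  0.02 11.82] wz None
top []
scene [(array([0.5547, 0.2022, 0.0062]), 0.84)]
```

View pics/s2c.png

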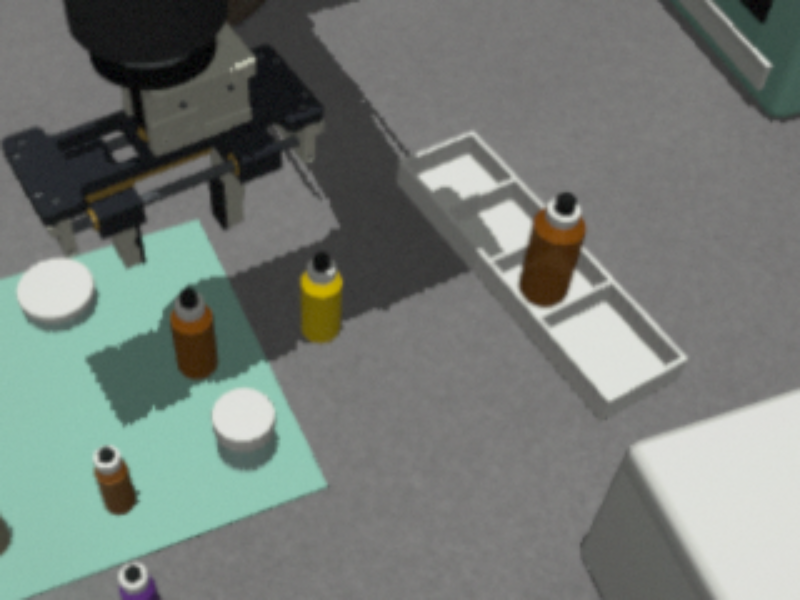

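The large bottle stands upright in its compartment (crop 545,275). Next is the medium bottle.

```bash
python3 -m crank '[{"dx":0,"dy":0,"dz":2,"wx":0,"wy":0,"wz":0},{"dx":0,"dy":0,"dz":4,"wx":0,"wy":0,"wz":0},{"dx":0,"dy":0,"dz":6,"wx":0,"wy":0,"wz":0},{"dx":0,"dy":0,"dz":8,"wx":0,"wy":0,"wz":0},{"dx":0,"dy":0,"dz":10,"wx":0,"wy":0,"wz":0},{"dx":0,"dy":0,"dz":11.2,"wx":0,"wy":0,"wz":0},{"dx":0,"dy":0,"dz":11.7,"wx":0,"wy":0,"wz":0},{"dx":0,"dy":0,"dz":11.7,"wx":0,"wy":0,"wz":0},{"dx":0,"dy":0,"dz":11.7,"wx":0,"wy":0,"wz":0},{"dx":0,"dy":0,"dz":11.7,"wx":0,"wy":0,"wz":0}]' && python3 -m crank '[{"dx":0,"dy":0,"dz":0,"wx":0,"wy":0,"wz":0},{"dx":0,"dy":0,"dz":0,"wx":0,"wy":0,"wz":0},{"dx":0,"dy":0,"dz":0,"wx":0,"wy":0,"wz":0},{"dx":0,"dy":0,"dz":0,"wx":0,"wy":0,"wz":0},{"dx":0,"dy":0,"dz":0,"wx":0,"wy":0,"wz":0},{"dx":0,"dy":0,"dz":0,"wx":0,"wy":0,"wz":0},{"dx":0,"dy":0,"dz":0,"wx":0,"wy":0,"wz":0},{"dx":0,"dy":0,"dz":0,"wx":0,"wy":0,"wz":0},{"dx":0,"dy":0,"dz":0,"wx":0,"wy":0,"wz":0},{"dx":0,"dy":0,"dz":0,"wx":0,"wy":0,"wz":0}]' 2.5 20; python3 -c "
from m import *
d(.4849,.1832,.17)"
```

```text
t: 13.95
eef_pos: [0.532, -0.1109, 0.0415]
ee_rot: [3.141, -0.001, 0.189]
force: [-0.6, -0.8, 0.9]
width: 0.0595
gripper_force: 0.0
t: 15.2
eef_pos: [0.5316, -0.1109, 0.0409]
ee_rot: [3.142, 0.0, 0.189]
force: [0.8, -0.5, 0.6]
width: 0.0335
gripper_force: 20.0
tool cm [  0.93 -29.77 -12.91] wz None
```

```bash
python3 -m crank '[{"dx":0,"dy":0,"dz":-2,"wx":0,"wy":0,"wz":0},{"dx":0,"dy":0,"dz":-5,"wx":0,"wy":0,"wz":0},{"dx":0,"dy":0,"dz":-8.5,"wx":0,"wy":0,"wz":0},{"dx":0,"dy":0,"dz":-12,"wx":0,"wy":0,"wz":0},{"dx":0.1,"dy":-3,"dz":-13,"wx":0,"wy":0,"wz":0},{"dx":0.3,"dy":-7.5,"dz":-13,"wx":0,"wy":0,"wz":0},{"dx":0.4,"dy":-12.5,"dz":-13,"wx":0,"wy":0,"wz":0},{"dx":0.6,"dy":-17.5,"dz":-13,"wx":0,"wy":0,"wz":0},{"dx":0.8,"dy":-22,"dz":-13,"wx":0,"wy":0,"wz":0},{"dx":0.9,"dy":-26,"dz":-13,"wx":0,"wy":0,"wz":0}]' && python3 -m crank '[{"dx":0,"dy":-2.5,"dz":0,"wx":0,"wy":0,"wz":0},{"dx":0,"dy":-3.5,"dz":0,"wx":0,"wy":0,"wz":0},{"dx":0,"dy":-3.8,"dz":0,"wx":0,"wy":0,"wz":0},{"dx":0,"dy":-3.8,"dz":0,"wx":0,"wy":0,"wz":0},{"dx":0,"dy":-3.8,"dz":1.5,"wx":0,"wy":0,"wz":0},{"dx":0,"dy":-3.8,"dz":4,"wx":0,"wy":0,"wz":0},{"dx":0,"dy":-3.8,"dz":6.5,"wx":0,"wy":0,"wz":0},{"dx":0,"dy":-3.8,"dz":8,"wx":0,"wy":0,"wz":0},{"dx":0,"dy":-3.8,"dz":8,"wx":0,"wy":0,"wz":0},{"dx":0,"dy":-3.8,"dz":8,"wx":0,"wy":0,"wz":0}]'; python3 -c "
from m import *
d(.4849,.1832,.0435)"
```

```text
t: 16.45
eef_pos: [0.491, 0.1477, 0.1708]
ee_rot: [-3.141, 0.0, 0.189]
force: [0.5, -0.6, -0.5]
width: 0.0335
gripper_force: 20.0
t: 17.7
eef_pos: [0.485, 0.1836, 0.0914]
ee_rot: [-3.141, -0.001, 0.189]
force: [0.6, -0.3, -0.7]
width: 0.0337
gripper_force: 20.0
tool cm [-0.02  0.04  4.79] wz None
```

```bash
python3 -m crank '[{"dx":0,"dy":0,"dz":1,"wx":0,"wy":0,"wz":0},{"dx":0,"dy":0,"dz":2,"wx":0,"wy":0,"wz":0},{"dx":0,"dy":0,"dz":3,"wx":0,"wy":0,"wz":0},{"dx":0,"dy":0,"dz":3.8,"wx":0,"wy":0,"wz":0},{"dx":0,"dy":0,"dz":4.3,"wx":0,"wy":0,"wz":0},{"dx":0,"dy":0,"dz":4.6,"wx":0,"wy":0,"wz":0},{"dx":0,"dy":0,"dz":4.7,"wx":0,"wy":0,"wz":0},{"dx":0,"dy":0,"dz":4.8,"wx":0,"wy":0,"wz":0},{"dx":0,"dy":0,"dz":4.8,"wx":0,"wy":0,"wz":0},{"dx":0,"dy":0,"dz":4.8,"wx":0,"wy":0,"wz":0}]' && python3 -m crank '[{"dx":0,"dy":0,"dz":0.1,"wx":0,"wy":0,"wz":0},{"dx":0,"dy":0,"dz":0.1,"wx":0,"wy":0,"wz":0},{"dx":0,"dy":0,"dz":0.1,"wx":0,"wy":0,"wz":0},{"dx":0,"dy":0,"dz":0.1,"wx":0,"wy":0,"wz":0},{"dx":0,"dy":0,"dz":0.1,"wx":0,"wy":0,"wz":0},{"dx":0,"dy":0,"dz":-1.5,"wx":0,"wy":0,"wz":0},{"dx":0,"dy":0,"dz":-4,"wx":0,"wy":0,"wz":0},{"dx":0,"dy":0,"dz":-7,"wx":0,"wy":0,"wz":0},{"dx":0,"dy":0,"dz":-10,"wx":0,"wy":0,"wz":0},{"dx":0,"dy":0,"dz":-12,"wx":0,"wy":0,"wz":0}]' 6; python3 -c "
from m import *
d(.6358,-.2005,.13)"
```

```text
t: 18.95
eef_pos: [0.4846, 0.1835, 0.043]
ee_rot: [-3.141, -0.0, 0.189]
force: [0.1, -0.2, -0.7]
width: 0.0338
gripper_force: 20.0
t: 20.2
eef_pos: [0.4848, 0.1837, 0.1644]
ee_rot: [-3.141, -0.001, 0.189]
force: [-0.4, -1.5, 0.2]
width: 0.0601
gripper_force: 0.0
tool cm [ 7.61 40.57  3.43] wz None
```

```bash
python3 -m crank '[{"dx":0.5,"dy":5,"dz":0,"wx":0,"wy":0,"wz":0},{"dx":1.4,"dy":10.5,"dz":0,"wx":0,"wy":0,"wz":0},{"dx":2.5,"dy":16,"dz":0,"wx":0,"wy":0,"wz":0},{"dx":3.6,"dy":21.5,"dz":0,"wx":0,"wy":0,"wz":0},{"dx":4.7,"dy":27,"dz":0,"wx":0,"wy":0,"wz":0},{"dx":5.8,"dy":32.5,"dz":0,"wx":0,"wy":0,"wz":0},{"dx":7,"dy":37.5,"dz":1,"wx":0,"wy":0,"wz":0},{"dx":7.6,"dy":40,"dz":2.5,"wx":0,"wy":0,"wz":0},{"dx":7.6,"dy":40.6,"dz":3.4,"wx":0,"wy":0,"wz":0},{"dx":7.6,"dy":40.6,"dz":3.4,"wx":0,"wy":0,"wz":0}]' 5
python3 - <<'E'
from m import *
d(.6358,-.2005,.032)
snap("scene","s3.png"); im=cv2.imread("pics/s3.png"); cv2.imwrite("pics/s3c.png",cv2.resize(im[60:300,140:460],(800,600)))
E
```

```text
t: 21.45
eef_pos: [0.6345, -0.201, 0.1278]
ee_rot: [-3.141, 0.002, 0.188]
force: [-1.1, 0.3, 0.6]
width: 0.0503
gripper_force: 0.0
tool cm [ 0.16 -0.02  9.58] wz None
```

View pics/s3c.png

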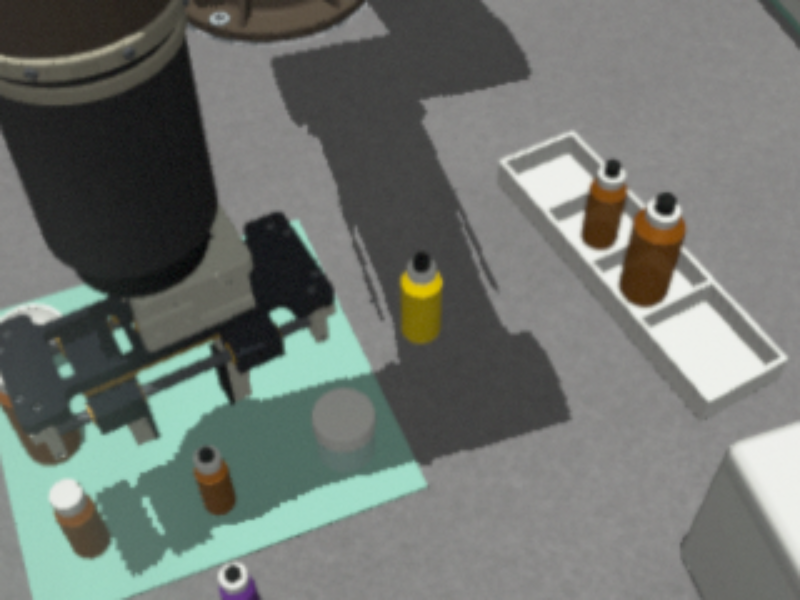

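Medium and large both stand upright in their compartments (crop 600,215 and 650,260). The gripper is above the small bottle (crop 215,480).

```bash
python3 -m crank '[{"dx":0.1,"dy":0,"dz":2,"wx":0,"wy":0,"wz":0},{"dx":0.1,"dy":0,"dz":4,"wx":0,"wy":0,"wz":0},{"dx":0.1,"dy":0,"dz":6,"wx":0,"wy":0,"wz":0},{"dx":0.1,"dy":0,"dz":8,"wx":0,"wy":0,"wz":0},{"dx":0.1,"dy":0,"dz":9,"wx":0,"wy":0,"wz":0},{"dx":0.1,"dy":0,"dz":9.6,"wx":0,"wy":0,"wz":0},{"dx":0.1,"dy":0,"dz":9.6,"wx":0,"wy":0,"wz":0},{"dx":0.1,"dy":0,"dz":9.6,"wx":0,"wy":0,"wz":0},{"dx":0.1,"dy":0,"dz":9.6,"wx":0,"wy":0,"wz":0},{"dx":0.1,"dy":0,"dz":9.6,"wx":0,"wy":0,"wz":0}]' && python3 -m crank '[{"dx":0,"dy":0,"dz":0,"wx":0,"wy":0,"wz":0},{"dx":0,"dy":0,"dz":0,"wx":0,"wy":0,"wz":0},{"dx":0,"dy":0,"dz":0,"wx":0,"wy":0,"wz":0},{"dx":0,"dy":0,"dz":0,"wx":0,"wy":0,"wz":0},{"dx":0,"dy":0,"dz":0,"wx":0,"wy":0,"wz":0},{"dx":0,"dy":0,"dz":0,"wx":0,"wy":0,"wz":0},{"dx":0,"dy":0,"dz":0,"wx":0,"wy":0,"wz":0},{"dx":0,"dy":0,"dz":0,"wx":0,"wy":0,"wz":0},{"dx":0,"dy":0,"dz":0,"wx":0,"wy":0,"wz":0},{"dx":0,"dy":0,"dz":0,"wx":0,"wy":0,"wz":0}]' 1.5 15; python3 -c "
from m import *
d(.4160,.1700,.17)"
```

```text
t: 22.75
eef_pos: [0.6365, -0.201, 0.0332]
ee_rot: [3.141, -0.001, 0.189]
force: [0.5, 0.4, -0.1]
width: 0.0498
gripper_force: 0.0
t: 24.0
eef_pos: [0.6363, -0.2008, 0.0328]
ee_rot: [-3.142, 0.0, 0.189]
force: [-0.7, -0.5, 0.2]
width: 0.0244
gripper_force: 14.9
tool cm [-14.68 -40.56 -13.71] wz None
```

```bash
python3 -m crank '[{"dx":0,"dy":0,"dz":-2,"wx":0,"wy":0,"wz":0},{"dx":0,"dy":0,"dz":-5,"wx":0,"wy":0,"wz":0},{"dx":0,"dy":0,"dz":-9,"wx":0,"wy":0,"wz":0},{"dx":0,"dy":0,"dz":-12.5,"wx":0,"wy":0,"wz":0},{"dx":-1.1,"dy":-3,"dz":-13.7,"wx":0,"wy":0,"wz":0},{"dx":-2.7,"dy":-7.5,"dz":-13.7,"wx":0,"wy":0,"wz":0},{"dx":-4.5,"dy":-12.5,"dz":-13.7,"wx":0,"wy":0,"wz":0},{"dx":-6.3,"dy":-17.5,"dz":-13.7,"wx":0,"wy":0,"wz":0},{"dx":-8.1,"dy":-22.5,"dz":-13.7,"wx":0,"wy":0,"wz":0},{"dx":-9.9,"dy":-27.5,"dz":-13.7,"wx":0,"wy":0,"wz":0}]' && python3 -m crank '[{"dx":-1.8,"dy":-4.8,"dz":0,"wx":0,"wy":0,"wz":0},{"dx":-3.3,"dy":-9,"dz":0,"wx":0,"wy":0,"wz":0},{"dx":-4.4,"dy":-12,"dz":0,"wx":0,"wy":0,"wz":0},{"dx":-4.8,"dy":-13.1,"dz":0,"wx":0,"wy":0,"wz":0},{"dx":-4.8,"dy":-13.1,"dz":0,"wx":0,"wy":0,"wz":0},{"dx":-4.8,"dy":-13.1,"dz":2.5,"wx":0,"wy":0,"wz":0},{"dx":-4.8,"dy":-13.1,"dz":5.5,"wx":0,"wy":0,"wz":0},{"dx":-4.8,"dy":-13.1,"dz":8,"wx":0,"wy":0,"wz":0},{"dx":-4.8,"dy":-13.1,"dz":9,"wx":0,"wy":0,"wz":0},{"dx":-4.8,"dy":-13.1,"dz":9,"wx":0,"wy":0,"wz":0}]'; python3 -c "
from m import *
d(.416,.17,.0355)"
```

```text
t: 25.25
eef_pos: [0.4865, 0.0519, 0.1701]
ee_rot: [-3.141, -0.001, 0.189]
force: [0.9, 1.3, -0.4]
width: 0.0243
gripper_force: 14.9
t: 26.5
eef_pos: [0.4159, 0.1696, 0.0796]
ee_rot: [3.141, 0.001, 0.188]
force: [-0.4, -0.4, 0.5]
width: 0.0247
gripper_force: 15.0
tool cm [ 0.02 -0.04  4.41] wz None
```

```bash
python3 -m crank '[{"dx":0,"dy":0,"dz":1,"wx":0,"wy":0,"wz":0},{"dx":0,"dy":0,"dz":2,"wx":0,"wy":0,"wz":0},{"dx":0,"dy":0,"dz":3,"wx":0,"wy":0,"wz":0},{"dx":0,"dy":0,"dz":3.7,"wx":0,"wy":0,"wz":0},{"dx":0,"dy":0,"dz":4.1,"wx":0,"wy":0,"wz":0},{"dx":0,"dy":0,"dz":4.3,"wx":0,"wy":0,"wz":0},{"dx":0,"dy":0,"dz":4.4,"wx":0,"wy":0,"wz":0},{"dx":0,"dy":0,"dz":4.4,"wx":0,"wy":0,"wz":0},{"dx":0,"dy":0,"dz":4.4,"wx":0,"wy":0,"wz":0},{"dx":0,"dy":0,"dz":4.4,"wx":0,"wy":0,"wz":0}]' && python3 -m crank '[{"dx":0,"dy":0,"dz":0.05,"wx":0,"wy":0,"wz":0},{"dx":0,"dy":0,"dz":0.05,"wx":0,"wy":0,"wz":0},{"dx":0,"dy":0,"dz":0.05,"wx":0,"wy":0,"wz":0},{"dx":0,"dy":0,"dz":0.05,"wx":0,"wy":0,"wz":0},{"dx":0,"dy":0,"dz":0.05,"wx":0,"wy":0,"wz":0},{"dx":0,"dy":0,"dz":-1.5,"wx":0,"wy":0,"wz":0},{"dx":0,"dy":0,"dz":-4,"wx":0,"wy":0,"wz":0},{"dx":0,"dy":0,"dz":-7,"wx":0,"wy":0,"wz":0},{"dx":0,"dy":0,"dz":-10,"wx":0,"wy":0,"wz":0},{"dx":0,"dy":0,"dz":-12,"wx":0,"wy":0,"wz":0}]' 4.5; python3 -c "
from m import *
d(.6195,-.0952,.1)"
```

```text
t: 27.75
eef_pos: [0.4158, 0.1704, 0.036]
ee_rot: [-3.141, -0.0, 0.189]
force: [-0.1, -0.1, -1.2]
width: 0.0246
gripper_force: 15.0
t: 29.0
eef_pos: [0.416, 0.1706, 0.1573]
ee_rot: [-3.141, -0.001, 0.189]
force: [-0.5, 0.1, 0.1]
width: 0.0451
gripper_force: 0.0
tool cm [14.99 29.93  5.73] wz None
```

```bash
python3 -m crank '[{"dx":1,"dy":4.5,"dz":-1,"wx":0,"wy":0,"wz":0},{"dx":3,"dy":9.5,"dz":-1,"wx":0,"wy":0,"wz":0},{"dx":5.5,"dy":14.5,"dz":-1,"wx":0,"wy":0,"wz":0},{"dx":8.3,"dy":19.5,"dz":-1,"wx":0,"wy":0,"wz":0},{"dx":11.2,"dy":24.3,"dz":-1,"wx":0,"wy":0,"wz":0},{"dx":14,"dy":28.5,"dz":1,"wx":0,"wy":0,"wz":0},{"dx":15,"dy":29.9,"dz":3.5,"wx":0,"wy":0,"wz":0},{"dx":15,"dy":29.9,"dz":5.7,"wx":0,"wy":0,"wz":0},{"dx":15,"dy":29.9,"dz":5.7,"wx":0,"wy":0,"wz":0},{"dx":15,"dy":29.9,"dz":5.7,"wx":0,"wy":0,"wz":0}]' 7.5
python3 - <<'E'
from m import *
d(.6195,-.0952,.032)
snap("scene","s4.png"); im=cv2.imread("pics/s4.png"); cv2.imwrite("pics/s4c.png",cv2.resize(im[60:300,140:460],(800,600)))
E
```

```text
t: 30.25
eef_pos: [0.6196, -0.095, 0.0997]
ee_rot: [3.141, -0.001, 0.189]
force: [0.0, -0.1, 0.8]
width: 0.0751
gripper_force: 0.0
tool cm [-0.02  0.01  6.77] wz None
```

View pics/s4c.png

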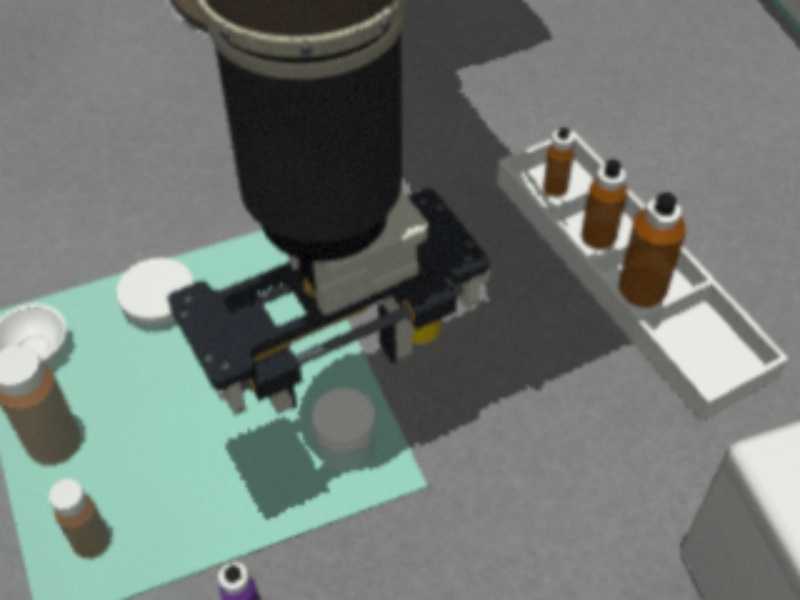

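All three droppers stand in order (crop 558,165 / 603,210 / 652,255), and the gripper is above the jar (crop 343,420).

```bash
python3 -m crank '[{"dx":0,"dy":0,"dz":2,"wx":0,"wy":0,"wz":0},{"dx":0,"dy":0,"dz":4,"wx":0,"wy":0,"wz":0},{"dx":0,"dy":0,"dz":5.5,"wx":0,"wy":0,"wz":0},{"dx":0,"dy":0,"dz":6.4,"wx":0,"wy":0,"wz":0},{"dx":0,"dy":0,"dz":6.7,"wx":0,"wy":0,"wz":0},{"dx":0,"dy":0,"dz":6.7,"wx":0,"wy":0,"wz":0},{"dx":0,"dy":0,"dz":6.7,"wx":0,"wy":0,"wz":0},{"dx":0,"dy":0,"dz":6.7,"wx":0,"wy":0,"wz":0},{"dx":0,"dy":0,"dz":6.7,"wx":0,"wy":0,"wz":0},{"dx":0,"dy":0,"dz":6.7,"wx":0,"wy":0,"wz":0}]' && python3 -m crank '[{"dx":0,"dy":0,"dz":0,"wx":0,"wy":0,"wz":0},{"dx":0,"dy":0,"dz":0,"wx":0,"wy":0,"wz":0},{"dx":0,"dy":0,"dz":0,"wx":0,"wy":0,"wz":0},{"dx":0,"dy":0,"dz":0,"wx":0,"wy":0,"wz":0},{"dx":0,"dy":0,"dz":0,"wx":0,"wy":0,"wz":0},{"dx":0,"dy":0,"dz":0,"wx":0,"wy":0,"wz":0},{"dx":0,"dy":0,"dz":0,"wx":0,"wy":0,"wz":0},{"dx":0,"dy":0,"dz":0,"wx":0,"wy":0,"wz":0},{"dx":0,"dy":0,"dz":0,"wx":0,"wy":0,"wz":0},{"dx":0,"dy":0,"dz":0,"wx":0,"wy":0,"wz":0}]' 4 25; python3 -c "
from m import *
d(.6341,.2117,.15)"
```

```text
t: 31.55
eef_pos: [0.6192, -0.0952, 0.032]
ee_rot: [3.142, -0.0, 0.189]
force: [-0.5, -0.9, -0.6]
width: 0.075
gripper_force: 0.0
t: 32.8
eef_pos: [0.6192, -0.0952, 0.0319]
ee_rot: [3.142, 0.0, 0.189]
force: [-0.9, 0.1, -0.5]
width: 0.0472
gripper_force: 25.0
tool cm [  7.23 -29.87 -11.82] wz None
```

```bash
python3 -m crank '[{"dx":0,"dy":0,"dz":-2,"wx":0,"wy":0,"wz":0},{"dx":0,"dy":0,"dz":-5,"wx":0,"wy":0,"wz":0},{"dx":0,"dy":0,"dz":-8,"wx":0,"wy":0,"wz":0},{"dx":0,"dy":0,"dz":-11,"wx":0,"wy":0,"wz":0},{"dx":0.6,"dy":-2.5,"dz":-11.8,"wx":0,"wy":0,"wz":0},{"dx":1.7,"dy":-7,"dz":-11.8,"wx":0,"wy":0,"wz":0},{"dx":2.9,"dy":-12,"dz":-11.8,"wx":0,"wy":0,"wz":0},{"dx":4.1,"dy":-17,"dz":-11.8,"wx":0,"wy":0,"wz":0},{"dx":5.3,"dy":-22,"dz":-11.8,"wx":0,"wy":0,"wz":0},{"dx":6.3,"dy":-26,"dz":-11.8,"wx":0,"wy":0,"wz":0}]' && python3 -m crank '[{"dx":0.6,"dy":-2.5,"dz":0,"wx":0,"wy":0,"wz":0},{"dx":0.9,"dy":-3.6,"dz":0,"wx":0,"wy":0,"wz":0},{"dx":0.9,"dy":-3.9,"dz":0,"wx":0,"wy":0,"wz":0},{"dx":0.9,"dy":-3.9,"dz":0,"wx":0,"wy":0,"wz":0},{"dx":0.9,"dy":-3.9,"dz":2,"wx":0,"wy":0,"wz":0},{"dx":0.9,"dy":-3.9,"dz":4.5,"wx":0,"wy":0,"wz":0},{"dx":0.9,"dy":-3.9,"dz":6.5,"wx":0,"wy":0,"wz":0},{"dx":0.9,"dy":-3.9,"dz":7,"wx":0,"wy":0,"wz":0},{"dx":0.9,"dy":-3.9,"dz":7,"wx":0,"wy":0,"wz":0},{"dx":0.9,"dy":-3.9,"dz":7,"wx":0,"wy":0,"wz":0}]'; python3 -c "
from m import *
d(.6341,.2117,.0345)"
```

```text
t: 34.05
eef_pos: [0.6318, 0.1741, 0.1495]
ee_rot: [-3.141, 0.001, 0.189]
force: [1.0, -0.0, -1.0]
width: 0.0475
gripper_force: 25.0
t: 35.3
eef_pos: [0.6345, 0.212, 0.081]
ee_rot: [-3.141, -0.002, 0.189]
force: [0.2, 0.2, -1.9]
width: 0.047
gripper_force: 25.0
tool cm [-0.05  0.03  4.65] wz None
```

```bash
python3 -m crank '[{"dx":0,"dy":0,"dz":1,"wx":0,"wy":0,"wz":0},{"dx":0,"dy":0,"dz":2,"wx":0,"wy":0,"wz":0},{"dx":0,"dy":0,"dz":3,"wx":0,"wy":0,"wz":0},{"dx":0,"dy":0,"dz":3.8,"wx":0,"wy":0,"wz":0},{"dx":0,"dy":0,"dz":4.3,"wx":0,"wy":0,"wz":0},{"dx":0,"dy":0,"dz":4.5,"wx":0,"wy":0,"wz":0},{"dx":0,"dy":0,"dz":4.6,"wx":0,"wy":0,"wz":0},{"dx":0,"dy":0,"dz":4.6,"wx":0,"wy":0,"wz":0},{"dx":0,"dy":0,"dz":4.6,"wx":0,"wy":0,"wz":0},{"dx":0,"dy":0,"dz":4.6,"wx":0,"wy":0,"wz":0}]' && python3 -m crank '[{"dx":0,"dy":0,"dz":0.05,"wx":0,"wy":0,"wz":0},{"dx":0,"dy":0,"dz":0.05,"wx":0,"wy":0,"wz":0},{"dx":0,"dy":0,"dz":0.05,"wx":0,"wy":0,"wz":0},{"dx":0,"dy":0,"dz":0.05,"wx":0,"wy":0,"wz":0},{"dx":0,"dy":0,"dz":0.05,"wx":0,"wy":0,"wz":0},{"dx":0,"dy":0,"dz":-1.5,"wx":0,"wy":0,"wz":0},{"dx":0,"dy":0,"dz":-4,"wx":0,"wy":0,"wz":0},{"dx":0,"dy":0,"dz":-7,"wx":0,"wy":0,"wz":0},{"dx":0,"dy":0,"dz":-10,"wx":0,"wy":0,"wz":0},{"dx":0,"dy":0,"dz":-12,"wx":0,"wy":0,"wz":0}]' 7 && python3 -m crank '[{"dx":0,"dy":4,"dz":-3,"wx":0,"wy":0,"wz":0},{"dx":0,"dy":9,"dz":-5,"wx":0,"wy":0,"wz":0},{"dx":0,"dy":14,"dz":-5,"wx":0,"wy":0,"wz":0},{"dx":-3,"dy":18,"dz":-5,"wx":0,"wy":0,"wz":0},{"dx":-7,"dy":21,"dz":-5,"wx":0,"wy":0,"wz":0},{"dx":-11,"dy":24,"dz":-5,"wx":0,"wy":0,"wz":0},{"dx":-14,"dy":27,"dz":-5,"wx":0,"wy":0,"wz":0},{"dx":-14,"dy":27,"dz":-5,"wx":0,"wy":0,"wz":0},{"dx":-14,"dy":27,"dz":-5,"wx":0,"wy":0,"wz":0},{"dx":-14,"dy":27,"dz":-5,"wx":0,"wy":0,"wz":0}]'
python3 - <<'E'
from m import *
a=snap("scene","s5.png"); b=snap("top","t5.png")
f=lambda im:cv2.resize(im[60:300,140:460,::-1],(400,300),interpolation=cv2.INTER_CUBIC)
cv2.imwrite("pics/f.png",np.hstack([cv2.resize(a[80:300,130:460,::-1],(400,267)),cv2.resize(b[130:300,200:455,::-1],(400,267))]))
C=np.array([.531,.192]);th=np.radians(10.8)
for k in ("cream_jar","dropper_large","dropper_medium","dropper_small"):
  for n in ("scene","top"):
    for r in arm.mark_of(n,k):
        p=np.array(r["centre"]); q=p[:2]-C
        print(k,n,round(r["confidence"],2),"caddy",(np.array([[np.cos(th),np.sin(th)],[-np.sin(th),np.cos(th)]])@q).round(3),p[2].round(3))
E
```

```text
t: 36.55
eef_pos: [0.6339, 0.212, 0.0341]
ee_rot: [-3.141, -0.0, 0.189]
force: [0.4, 0.0, -1.6]
width: 0.0472
gripper_force: 25.0
t: 37.8
eef_pos: [0.6345, 0.2123, 0.157]
ee_rot: [-3.141, -0.003, 0.189]
force: [-1.1, -0.2, 0.3]
width: 0.0698
gripper_force: 0.0
t: 39.05
eef_pos: [0.5476, -0.0789, 0.2042]
ee_rot: [3.142, -0.001, 0.189]
force: [0.5, 0.1, -1.1]
width: 0.0703
gripper_force: 0.0
cream_jar scene 0.76 caddy [0.107 0.006] 0.003
cream_jar top 0.62 caddy [0.103 0.001] 0.004
dropper_large scene 0.83 caddy [0.025 0.001] 0.007
dropper_medium scene 0.91 caddy [-0.036 -0.184] 0.002
dropper_medium scene 0.79 caddy [-0.045 -0.   ] 0.004
dropper_medium scene 0.38 caddy [-0.119 -0.003] 0.002
dropper_small scene 0.67 caddy [ 0.121 -0.425] -0.0
dropper_small scene 0.66 caddy [-0.116 -0.001] 0.005
dropper_small scene 0.35 caddy [-0.047 -0.   ] 0.005
```

View pics/f.png

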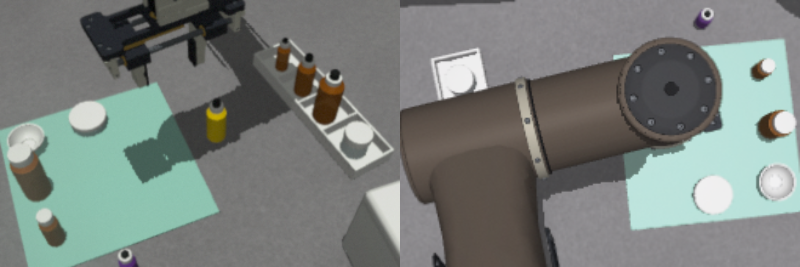

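The final picture shows all four upright in their compartments: small at (284,55), medium at (305,77), large at (328,98) and the jar at (357,140). The others look undisturbed, and the gripper is clear of everything.

```bash
python3 -c "
from station import arm
print(arm.job_done())"
```

```text
the job is handed in; nothing more can be done
None
```

The caddy is packed and handed in at about 39 s: the three dropper bottles stand upright in size order, largest next to the wide compartment, and the cream jar is in the wide one; the look-alikes and dish look undisturbed in the last picture, and no verdict came back.

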